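# Sort the capacitor samples back into their carriers

## Robot

A 7-joint arm with a two-finger parallel gripper is mounted at the origin on a cart in front of the work surface, level with it; the furniture and walls round the work are solid. World frame = base frame: x ahead of the robot, y to its left, z up, the work surface at z = 0. Lengths are in m, angles in rad, forces in N, time in s.
With the tool pointing down it reaches from about 0.425 to 0.975 m from the base axis. Payload 16.7 kg.
Tool frame: the origin (TCP) lies on the centre line of the jaws, within the pads' length; the fingertips stand 8 mm ahead of it and the grasp point (between the pads) lies 11 mm behind it; z points along the fingers, y is the line along which they close (so a half turn about z gives the same grasp; the last joint's range is limited). The gripper opens to 85 mm and grips with 20 to 120 N. Pads are 22 mm wide; open, the fingers measure 114 mm over their backs; the gripper's body (76 mm by 85 mm) begins 54 mm behind the grasp point. The pads swing forward as they close: fully open they stand 13 mm farther back than shut.
Start: joints at [1.123, 0.426, 0.074, 1.606, -0.034, 1.111, -0.067], TCP at [0.198, -0.645, 0.239] pointing down, gripper open.
Joint ranges: [-2.85, 2.85], [-0.5, 2.14], [-1.23, 1.37], [0.21, 2.46], [-1.02, 4.16], [0.16, 2.05], [-2.73, 2.73]. Speed limits (rad/s): [1.89, 1.89, 2.39, 2.39, 3.01, 3.01, 3.01].

## Interface

Orientations are given as [roll, pitch, yaw] about the fixed x, y, z axes, in that order (R = Rz(yaw) Ry(pitch) Rx(roll)).
In Python, from cell import observe, grab_frame, camera_params, close_job, masks_of, tip_of gives the robot as it stands.
- The arm moves only by the tool play_rows, never from a script. Its argument "steps" is a list of rows, each an object of numbers: "dx", "dy", "dz": the shift along the tool's x, y, z in mm; "twist": the turn about the tool's z in rad. A call has 1 to 5 rows; each row is the pose to reach, as a shift and turn from the pose commanded when the call began, along the tool's axes at that moment; what a row does not reach only later rows make up. A row lasts 1/8 s, in which the tool goes at most 62.5 mm and 10.7 degrees, less where a joint would pass 70% of its speed; a pose out of reach is approached as far as the arm can. A call with a gripper value outside its range is refused whole. "claw" is the closure in counts, from 0 (fully open) to 255 (shut), set as the call begins (left out, the last holds). The fingers move at their own pace and stop on an object; "squeeze" is the grip in N (left out, the last holds). Time passes only in rows, so rows that repeat a pose let the fingers close. It gives the time, the measured TCP pose, the force, the opening and the grip force at its end, in the units of the state.
- observe(): the state, without advancing time (a new reading comes with each control period).
- grab_frame(name): name is "scene" or "top" or "wrist"; returns the picture (480x640x3 uint8, blue, green, red); there is no depth.
- camera_params(name): a dict with "intrinsics" (3x3 intrinsics, pixels), "R" (3x3) and "t" (3): a world point X has camera coordinates R X + t; the wrist camera has in their place "mount" (4x4, takes a point from camera to tool coordinates, whose origin is the TCP and whose axes are the flange's). Camera axes: x right, y down, z forward; pixel columns grow to the right and rows downward; lengths in m; the calibration is good to about 2 mm. A picture is of the moment at which its call begins: read the wrist's pose just before it. camera_params takes no time and is no camera call.
- close_job(): hands the job in; it is judged then, once.
Trained networks look in the newest picture that a camera, given by its name, has taken for a name from the list of things; names that differ only in an ending like _2 or _b are one class to them, and where a whole thing is asked for, a point or a joint stands for the part that bears it (a point fixed in the world has none). Each returns a list of dicts, best first, with "p" (0 to 1); they miss things now and then, are a little off and sometimes report something else, mostly with a low value. They report only what shows in the picture. A call takes as long as a camera call. They do not tell look-alikes from the thing itself.
- masks_of(camera, thing): "mask" (480x640 bool, what is visible of it) and "centre" ([column, row] in pixels, amid what is visible of it).
- tip_of(camera, thing): "centre" ([column, row] in pixels: a listed point, or the origin of a listed thing).
The state is a dict: "time_s": time; "q": joint angles; "qd": joint speeds; "joint_efforts": joint torques, N m; "tool_pos": TCP position; "tcp_rot": TCP orientation; "wrist_force": force on the tool from outside, world axes, zero at the start; "ft_torque": the same for the moment, N m; "width": finger opening in m; "grasp_force": force on a finger pad.
Only numpy, scipy, OpenCV 4.12 (cv2) and the standard library are available. Lean on these libraries where they do the work, as an engineer would, in place of code of your own. Each camera call takes 0.05 s, during which the arm holds its last target. There are 200 camera calls.

## Task

The capacitor samples from the last test must go back into their carriers by kind: the two loose blue cans upright in free bays of the big three-bay carrier, both brown ones upright in free bays of the small three-bay carrier, and the black can lying along the groove of the V cradle. One brown can was put in the big carrier by mistake and takes up a bay that a blue can needs, so it has to come out too. One can to a bay; set each down gently instead of dropping it, and do not disturb the blue and the brown can that already stand in their right carriers.

Things in the scene. Friction and masses are not known exactly. Their poses are not given: they have to be found in the camera images.
- blue_1: Large blue electrolytic can with a white stripe and two short screw terminals on top, standing upright loose on the bench: 34 mm diameter, body 50 mm tall (58 mm over the terminals), about 60 g. Origin: centre of its underside, z up along the can. Belongs in the big carrier.
- blue_2: Large blue electrolytic can with a white stripe and two short screw terminals on top, standing upright loose on the bench: 34 mm diameter, body 50 mm tall (58 mm over the terminals), about 60 g. Origin: centre of its underside, z up along the can. Belongs in the big carrier.
- brown_loose: Small brown electrolytic can with a light stripe and two thin wire legs pointing up: 21 mm diameter, body 30 mm tall (legs reach 48 mm; hold it by the body), about 14 g. Origin: centre of its underside, z up along the can. Belongs in the small carrier. This one stands upright loose on the bench.
- brown_stray: Small brown electrolytic can with a light stripe and two thin wire legs pointing up: 21 mm diameter, body 30 mm tall (legs reach 48 mm; hold it by the body), about 14 g. Origin: centre of its underside, z up along the can. Belongs in the small carrier. This one stands upright, by mistake, in an end bay of the big carrier (underside 3 mm above the bench).
- black_can: Black electrolytic can lying on its side on the bench: 24 mm diameter, case 36 mm long, two short pale terminals at its -y end (8 mm more), about 24 g; it can roll. Origin: on its axis, half way along the case (12 mm above the bench as it lies); y is the can's axis. Belongs in the cradle, with its terminals either way.
- blue_stored: A blue can just like the two loose ones, already in its right place in an end bay of the big carrier; leave it alone. Origin: centre of its underside. (A 0.6 m tall test stand with two posts is fixed near x = 0.55, y = -0.29, right of the work: bring the arm round in front of it, drawn back to about 0.45 m from the base axis.)
- brown_stored: A brown can just like the other two, already in its right place in the middle bay of the small carrier; leave it alone. Origin: centre of its underside.
- big_carrier: Grey tray, blue mark on its front, 54 x 156 mm, a row of three square bays 48 mm wide, centres at y = -51, 0, +51 mm; 3 mm floor, rim 11 mm above the bench: hold a can more than 8 mm above its underside, fingers closing along x. Origin: centre of underside; y along the row, x across, z up. Fixed. At the start blue_stored is in one end bay, brown_stray in the other, the middle is free.
- small_carrier: Grey tray, brown mark on its front, 41 x 117 mm, a row of three square bays 35 mm wide, centres at y = -38, 0, +38 mm; 3 mm floor, rim 11 mm above the bench: hold a can more than 8 mm above its underside, fingers closing along x. Origin: centre of underside; y along the row, x across, z up. Fixed. At the start brown_stored is in the middle bay, the end bays are free.
- cradle: Grey V cradle, 48 x 72 mm; wide V groove along its y between end walls 66 mm apart, 11.5 mm high. Groove line 3 mm above the bench, sides rise 18 degrees to 11 mm at the long edges; the black can settles with its axis over the groove line, 15.5 mm above the bench: hold it by its upper two thirds. Origin: centre of underside; y along the groove, z up. Fixed.
Things that resemble listed ones, but are neither listed nor needed, are in the scene too. What is shaped like the blue_2 but orange, pink or yellow is not meant.

How it is judged:
By the outcome, as a careful person would: the job done as asked, in the order asked, and still so for the second after the job is handed in, with the robot touching nothing.
It also fails if it takes over 99 s, if anything falls off the work surface, if the arm or the gripper's body presses on something with over 40 N, if the wrist force passes 120 N, or if a joint passes its speed limit or range.

## Working session

There is one attempt and no reset: what is moved stays moved. The work goes in short steps, Python scripts to look and compute and a tool call to move; the robot and the scene stay as the last step left them, time stands still between calls to the robot, and variables do not carry over. Pictures are saved under pics/ and viewed, at most 14 in all, crops included, and the job is handed in when it is done.

Besides the shell and the picture viewer there is one more tool, called after ">>>" as name([rows], argument=value, ...), one row to a line, values as JSON. play_rows: Moves the arm, as the interface text tells. Its arguments: {"type":"object","properties":{"steps":{"type":"array"},"claw":{"type":"number"},"squeeze":{"type":"number"}},"required":["steps"]}

```bash
mkdir -p pics; ls; python3 - <<'E'
from cell import *
import cv2,numpy as np
print(observe())
for n in("scene","top"):
    cv2.imwrite(f"pics/{n}0.png",grab_frame(n)); p=camera_params(n)
    print(n,{k:np.round(v,3).tolist() for k,v in p.items()})
print({k:np.round(v,4).tolist() for k,v in camera_params("wrist").items()})
E
```

```text
pics
{'time_s': 0.0, 'q': array([ 1.12348227,  0.42672044,  0.073828  ,  1.6066234 , -0.0340977 ,
        1.11083   , -0.0671038 ]), 'qd': array([-1.50187826e-03, -1.78542184e-03, -7.23635128e-05,  1.99460573e-04,
       -1.65769359e-03,  2.73644407e-04,  4.97730543e-04]), 'joint_efforts': array([-3.60551630e-04, -9.49806118e+01,  3.76106009e+00, -4.63493121e+01,
        1.92803261e-02,  1.02130574e-02, -3.96473706e-05]), 'tool_pos': array([ 0.19792835, -0.6448931 ,  0.2386104 ]), 'tcp_rot': array([-3.14027313e+00,  8.95402942e-05,  2.97800013e-01]), 'wrist_force': array([-0.49170557, -0.65961398, -0.51696963]), 'ft_torque': array([ 0.02280721, -0.02772584,  0.02619135]), 'grasp_force': 0.0, 'width': 0.08559786261081452}
scene {'intrinsics': [[586.122, 0.0, 320.11], [0.0, 586.122, 236.567], [0.0, 0.0, 1.0]], 'R': [[0.123, -0.992, 0.017], [-0.817, -0.11, -0.565], [0.563, 0.056, -0.825]], 't': [0.111, 0.492, 0.798]}
top {'intrinsics': [[447.885, 0.0, 321.258], [0.0, 447.885, 248.014], [0.0, 0.0, 1.0]], 'R': [[-0.025, -1.0, 0.009], [-0.981, 0.023, -0.194], [0.194, -0.014, -0.981]], 't': [0.183, 0.527, 0.817]}
{'intrinsics': [[357.9807, 0.0, 319.4246], [0.0, 357.9807, 234.1306], [0.0, 0.0, 1.0]], 'mount': [[-0.0005, -0.9577, -0.2877, 0.0733], [1.0, -0.0004, -0.0006, 0.001], [0.0005, -0.2877, 0.9577, -0.1345], [0.0, 0.0, 0.0, 1.0]]}
```

View pics/scene0.png

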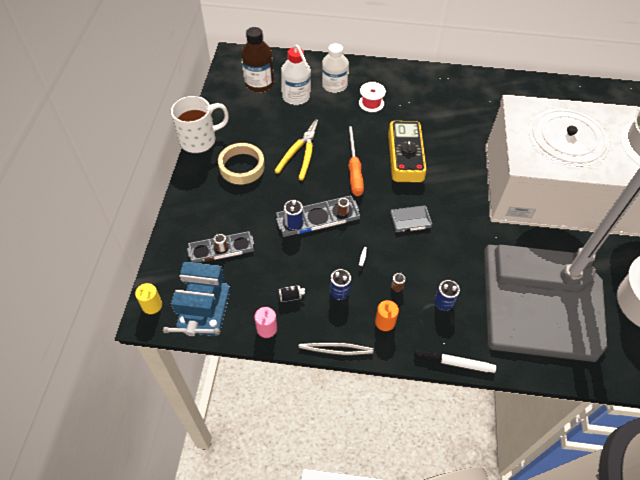

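View pics/top0.png

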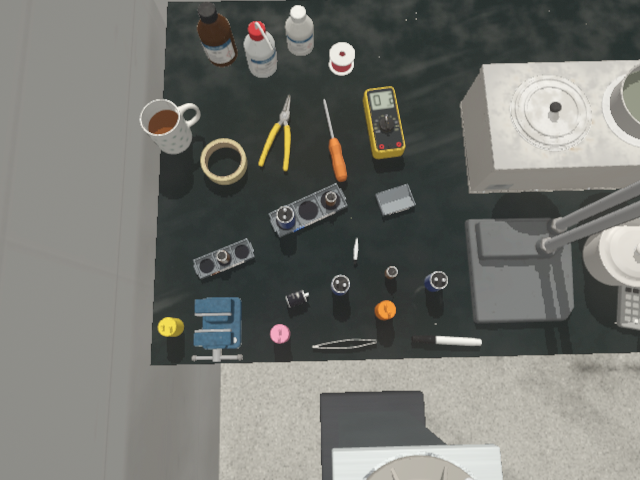

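The views agree on the layout (top-camera pixels):
- **Blue cans:** loose at (340,285) and (437,282). The look-alikes are orange (385,310), pink (280,334) and yellow (171,327), which I reject.
- **Brown can:** loose at (392,272).
- **Black can:** (297,298).
- **Big carrier:** (308,210), with blue_stored at the left end and brown_stray at the right end (331,198).
- **Small carrier:** (223,258).
- **Cradle:** (395,200).

```bash
cat > h.py <<'E'
from cell import *
import cv2,numpy as np
from scipy.spatial.transform import Rotation as Ro
def cam(n):
    p=camera_params(n); K=np.array(p["intrinsics"])
    if n=="wrist":
        o=observe(); T=np.eye(4);T[:3,:3]=Ro.from_euler('xyz',o["tcp_rot"]).as_matrix();T[:3,3]=o["tool_pos"]
        T=T@np.array(p["mount"]); return K,T[:3,:3].T,-T[:3,:3].T@T[:3,3]
    return K,np.array(p["R"]),np.array(p["t"])
def ray(c,px):
    K,R,t=c; d=R.T@np.linalg.solve(K,[px[0],px[1],1]); return -R.T@t,d
def onz(c,px,z):
    o,d=ray(c,px); return o+d*(z-o[2])/d[2]
def proj(c,X):
    K,R,t=c; u=K@(R@np.array(X)+t); return u[:2]/u[2]
E
python3 - <<'E'
from h import *
Z=dict(blue_1=0,brown_loose=0,brown_stray=0.003,blue_stored=0.003,black_can=.012,big_carrier=0,small_carrier=0,cradle=0)
for n in("top","scene"):
    grab_frame(n); c=cam(n)
    for k,z in Z.items():
        for r in tip_of(n,k)[:6]:
            if r["p"]>.3: print(n,k,round(r["p"],2),np.round(r["centre"],0),np.round(onz(c,r["centre"],z)[:2],4))
        if k in("big_carrier","small_carrier","cradle","black_can"):
            m=masks_of(n,k)
            if m:
                cn=cv2.findContours(m[0]["mask"].astype(np.uint8),0,2)[0]; cn=max(cn,key=cv2.contourArea)
                b=cv2.boxPoints(cv2.minAreaRect(cn)); zz={"black_can":.012}.get(k,.011)
                print("   box",round(m[0]["p"],2),np.round([onz(c,q,zz)[:2] for q in b],3).tolist())
E
```

```text
top blue_1 0.71 [340. 284.] [0.4677 0.1347]
top blue_1 0.68 [174. 327.] [0.3889 0.4647]
top blue_1 0.58 [382. 311.] [0.4099 0.0515]
top blue_1 0.5 [281. 330.] [0.3771 0.2544]
top brown_loose 0.49 [390. 273.] [0.4875 0.0316]
top brown_stray 0.7 [329. 202.] [0.6378 0.1504]
top brown_stray 0.46 [288. 221.] [0.5997 0.2383]
top blue_stored 0.89 [286. 216.] [0.6113 0.2413]
top black_can 0.58 [298. 298.] [0.4388 0.2187]
   box 0.51 [[0.445, 0.245], [0.458, 0.202], [0.433, 0.194], [0.42, 0.237]]
top big_carrier 0.97 [310. 209.] [0.6262 0.1906]
   box 0.56 [[0.613, 0.28], [0.679, 0.132], [0.625, 0.11], [0.56, 0.257]]
top small_carrier 0.66 [341. 284.] [0.4658 0.1325]
top small_carrier 0.59 [225. 262.] [0.5182 0.367 ]
   box 0.74 [[0.519, 0.432], [0.565, 0.318], [0.524, 0.301], [0.479, 0.414]]
top cradle 0.66 [394. 200.] [0.6417 0.0141]
   box 0.85 [[0.651, 0.055], [0.674, -0.014], [0.624, -0.026], [0.602, 0.042]]
scene blue_1 0.93 [151. 303.] [0.3934 0.4638]
scene blue_1 0.91 [337. 292.] [0.459 0.138]
scene blue_1 0.69 [263. 332.] [0.3637 0.2562]
scene blue_1 0.6 [385. 322.] [0.4106 0.0478]
scene blue_1 0.59 [445. 304.] [ 0.4608 -0.057 ]
scene brown_loose 0.52 [395. 286.] [0.4862 0.0333]
scene brown_loose 0.49 [444. 302.] [ 0.4648 -0.0552]
scene brown_stray 0.51 [341. 213.] [0.6372 0.1496]
scene blue_stored 0.73 [292. 222.] [0.6013 0.2411]
scene black_can 0.85 [290. 294.] [0.439  0.2211]
scene big_carrier 0.82 [319. 214.] [0.6301 0.1926]
   box 0.7 [[0.615, 0.275], [0.681, 0.127], [0.622, 0.111], [0.56, 0.256]]
scene small_carrier 0.72 [224. 249.] [0.5245 0.3602]
   box 0.65 [[0.521, 0.43], [0.564, 0.316], [0.518, 0.3], [0.478, 0.412]]
scene cradle 0.64 [412. 221.] [0.6374 0.0075]
   box 0.81 [[0.653, 0.053], [0.676, -0.022], [0.621, -0.03], [0.598, 0.044]]
```

>>> play_rows([
  {"dy": -55},
  {"dy": -110},
  {"dy": -165},
  {"dy": -205},
  {"dy": -213},
], claw=60, squeeze=30)

```text
validation failed for argument at $.st...
```

>>> play_rows([
  {"dx": 54,"dy": -3,"twist": -0.12},
  {"dx": 108,"dy": -13,"twist": -0.24},
  {"dx": 160,"dy": -29,"twist": -0.36},
  {"dx": 210,"dy": -51,"twist": -0.48},
  {"dx": 257,"dy": -79,"twist": -0.6},
])

```text
validation failed for argument at $.st...
```

>>> play_rows([
  {"dx": 54,"dy": -3,"twist": -0.12},
  {"dx": 108,"dy": -13,"twist": -0.24},
  {"dx": 160,"dy": -29,"twist": -0.36},
  {"dx": 210,"dy": -51,"twist": -0.48},
  {"dx": 257,"dy": -79,"twist": -0.6,"dz": 20},
])

```text
validation failed for argument at $.st...
```

>>> play_rows([
  {"dx": 0,"dy": -55,"dz": 0,"twist": 0},
  {"dx": 0,"dy": -110,"dz": 0,"twist": 0},
  {"dx": 0,"dy": -165,"dz": 0,"twist": 0},
  {"dx": 0,"dy": -205,"dz": 0,"twist": 0},
  {"dx": 0,"dy": -213,"dz": 0,"twist": 0},
], claw=60, squeeze=30)

```text
time_s: 2.02
tool_pos: [0.1349, -0.4399, 0.2398]
tcp_rot: [3.141, -0.0, 0.298]
wrist_force: [0.2, -1.0, -0.1]
width: 0.0651
grasp_force: 0.0
```

>>> play_rows([
  {"dx": 54,"dy": -3,"dz": 0,"twist": -0.12},
  {"dx": 108,"dy": -13,"dz": 0,"twist": -0.24},
  {"dx": 160,"dy": -29,"dz": 0,"twist": -0.36},
  {"dx": 210,"dy": -51,"dz": 0,"twist": -0.48},
  {"dx": 257,"dy": -79,"dz": 0,"twist": -0.6},
])

```text
time_s: 2.65
tool_pos: [0.36, -0.2899, 0.2395]
tcp_rot: [3.141, -0.0, 0.902]
wrist_force: [-0.0, -0.1, 0.5]
width: 0.0656
grasp_force: 0.0
```

>>> play_rows([
  {"dx": 54,"dy": -3,"dz": 0,"twist": -0.12},
  {"dx": 108,"dy": -13,"dz": 0,"twist": -0.24},
  {"dx": 160,"dy": -29,"dz": 0,"twist": -0.36},
  {"dx": 210,"dy": -51,"dz": 0,"twist": -0.48},
  {"dx": 257,"dy": -79,"dz": 20,"twist": -0.6},
])

```text
time_s: 3.28
tool_pos: [0.4585, -0.0388, 0.2203]
tcp_rot: [3.138, -0.001, 1.501]
wrist_force: [0.6, -0.7, -0.4]
width: 0.0654
grasp_force: 0.0
```

```bash
cat >> h.py <<'E'
def go(x,y,z,yaw):
    o=observe();p=o["tool_pos"];w=o["tcp_rot"][2]
    d=np.array([x,y,z])-p;c,s=np.cos(w),np.sin(w)
    tw=-((yaw-w+np.pi/2)%np.pi-np.pi/2)
    print("go",np.round([x,y,z,yaw],3),"-> dx %.0f dy %.0f dz %.0f twist %.3f"%(1e3*(c*d[0]+s*d[1]),1e3*(s*d[0]-c*d[1]),-1e3*d[2],tw))
E
python3 - <<'E'
from h import *
c=cam("wrist");f=grab_frame("wrist")
for k,z in dict(blue_1=0,brown_loose=0).items():
    for r in tip_of("wrist",k)[:4]: print(k,round(r["p"],2),np.round(r["centre"]),np.round(onz(c,r["centre"],z),4))
    for r in masks_of("wrist",k)[:4]: print(" m",k,round(r["p"],2),np.round(r["centre"]),r["mask"].sum(),np.round(onz(c,r["centre"],.05 if k[1]=='l' else .03),4))
for X in([.461,-.056,0],[.461,-.056,.05],[.487,.032,.03]): 
    u=proj(c,X);print(u);cv2.drawMarker(f,tuple(int(v) for v in u),(0,255,0),0,12)
cv2.imwrite("pics/w1.png",f)
E
```

```text
blue_1 0.92 [308.   3.] [0.4615 0.1368 0.    ]
blue_1 0.58 [261. 114.] [0.4106 0.0489 0.    ]
blue_1 0.57 [323. 217.] [ 0.4621 -0.0546  0.    ]
 m blue_1 0.97 [255. 112.] 1636 [0.4131 0.0483 0.05  ]
 m blue_1 0.73 [308.   7.] 946 [0.4616 0.1195 0.05  ]
 m blue_1 0.66 [325. 225.] 1437 [ 0.4632 -0.0497  0.05  ]
brown_loose 0.65 [340. 129.] [0.4836 0.03   0.    ]
[321.98694372 218.17464429]
[322.60129328 231.9542498 ]
[345.32852805 126.55494942]
```

View pics/w1.png

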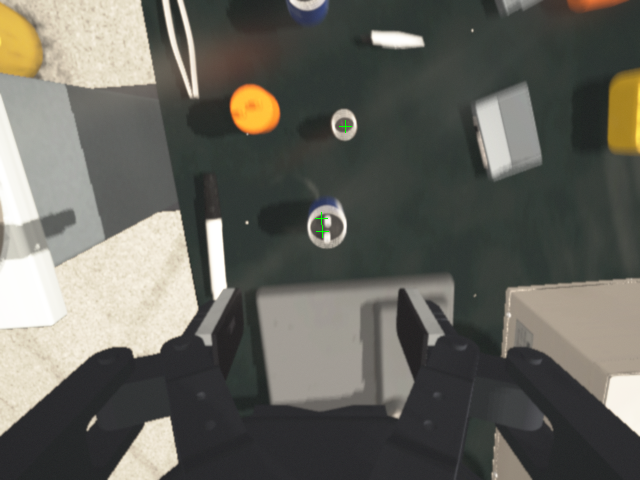

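The picture shows blue_2's top ring at (327,227), between orange (255,110) and brown_loose (344,124). It sits just in front of the stand base, at about (0.463, -0.053). The descent is clear.

>>> play_rows([
  {"dx": -14,"dy": 5,"dz": 50,"twist": 0},
  {"dx": -14,"dy": 5,"dz": 110,"twist": 0},
  {"dx": -14,"dy": 5,"dz": 160,"twist": 0},
  {"dx": -14,"dy": 5,"dz": 190,"twist": 0},
  {"dx": -14,"dy": 5,"dz": 195,"twist": 0},
])

```text
time_s: 4.15
tool_pos: [0.4597, -0.0558, 0.023]
tcp_rot: [-3.139, 0.0, 1.496]
wrist_force: [1.0, -0.4, 0.5]
width: 0.0656
grasp_force: 0.0
```

>>> play_rows([
  {"dx": 0,"dy": 0,"dz": 0,"twist": 0},
  {"dx": 0,"dy": 0,"dz": 0,"twist": 0},
  {"dx": 0,"dy": 0,"dz": 0,"twist": 0},
  {"dx": 0,"dy": 0,"dz": 0,"twist": 0},
], claw=190, squeeze=30)

```text
time_s: 4.65
tool_pos: [0.4615, -0.0553, 0.0257]
tcp_rot: [3.139, 0.001, 1.497]
wrist_force: [-0.3, -0.8, 9.7]
width: 0.0331
grasp_force: 29.8
```

>>> play_rows([
  {"dx": 0,"dy": 0,"dz": -50,"twist": 0},
  {"dx": 30,"dy": 20,"dz": -100,"twist": -0.1},
  {"dx": 80,"dy": 50,"dz": -125,"twist": -0.25},
  {"dx": 130,"dy": 80,"dz": -125,"twist": -0.4},
  {"dx": 180,"dy": 110,"dz": -125,"twist": -0.49},
])

```text
time_s: 5.28
tool_pos: [0.5848, 0.1177, 0.1512]
tcp_rot: [3.139, 0.001, 1.99]
wrist_force: [0.4, -0.4, -0.8]
width: 0.0329
grasp_force: 30.2
```

```bash
python3 - <<'E'
from h import *
o=observe();print(o["tool_pos"],o["tcp_rot"],o["width"],o["grasp_force"])
c=cam("wrist");f=grab_frame("wrist")
for k,z in dict(big_carrier=0,brown_stray=.003,blue_stored=.003).items():
    for r in tip_of("wrist",k)[:3]: print(k,round(r["p"],2),np.round(r["centre"]),np.round(onz(c,r["centre"],z),4))
th=.42;C=np.array([.621,.194])
for a in(-.051,0,.051):
    for q in [(-.024,-.024),(.024,-.024),(.024,.024),(-.024,.024),(0,0)]:
        x=q[0];y=a+q[1];P=C+[np.cos(th)*x-np.sin(th)*y,np.sin(th)*x+np.cos(th)*y]
        u=proj(c,[*P,.011]);cv2.circle(f,tuple(int(v) for v in u),2,(0,255,0),-1)
cv2.imwrite("pics/w2.png",f)
E
```

```text
[0.58482502 0.11770585 0.15118191] [3.13916149e+00 1.28925196e-03 1.99047935e+00] 0.032900850839758126 30.23327887058258
big_carrier 0.8 [406. 148.] [0.6237 0.1962 0.    ]
brown_stray 0.94 [398. 211.] [0.6402 0.1496 0.003 ]
blue_stored 0.66 [409.  80.] [0.602  0.2402 0.003 ]
```

View pics/w2.png

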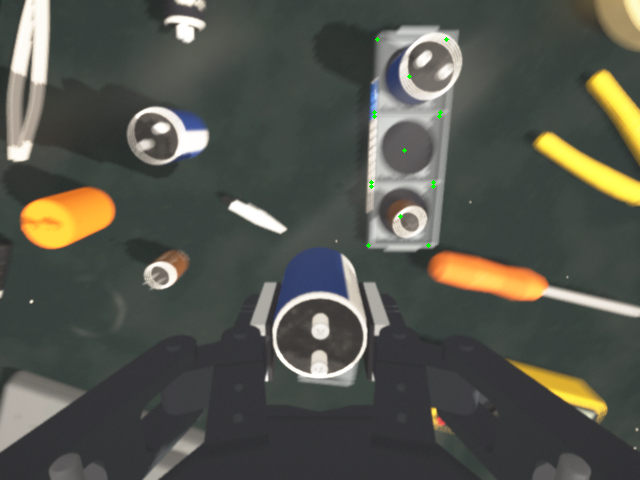

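The picture shows the free middle bay at (408,146), brown_stray at (408,218), blue_stored at (430,70), and the held can centred at (319,330). The rim is about 3 mm further along tool y than I estimated, so the carrier centre is about (0.6237, 0.1955).

>>> play_rows([
  {"dx": 27,"dy": 33,"dz": 0,"twist": 0},
  {"dx": 54,"dy": 67,"dz": 20,"twist": 0},
  {"dx": 54,"dy": 67,"dz": 70,"twist": 0},
  {"dx": 54,"dy": 67,"dz": 105,"twist": 0},
  {"dx": 54,"dy": 67,"dz": 118,"twist": 0},
])

```text
time_s: 6.1
tool_pos: [0.6217, 0.1912, 0.03]
tcp_rot: [-3.139, 0.001, 1.986]
wrist_force: [0.2, 0.2, 0.0]
width: 0.0332
grasp_force: 30.4
```

>>> play_rows([
  {"dx": 0,"dy": 0,"dz": 2,"twist": 0},
  {"dx": 0,"dy": 0,"dz": 4,"twist": 0},
  {"dx": 0,"dy": 0,"dz": 4,"twist": 0},
])

```text
time_s: 6.48
tool_pos: [0.6236, 0.1931, 0.0289]
tcp_rot: [3.139, 0.001, 1.987]
wrist_force: [0.1, -1.3, 5.2]
width: 0.0327
grasp_force: 30.7
```

>>> play_rows([
  {"dx": 0,"dy": 0,"dz": 0,"twist": 0},
  {"dx": 0,"dy": 0,"dz": 0,"twist": 0},
  {"dx": 0,"dy": 0,"dz": 0,"twist": 0},
  {"dx": 0,"dy": 0,"dz": -30,"twist": 0},
  {"dx": 0,"dy": 0,"dz": -80,"twist": 0},
], claw=95)

```text
time_s: 7.1
tool_pos: [0.6216, 0.1929, 0.1067]
tcp_rot: [-3.138, -0.001, 1.988]
wrist_force: [0.2, 0.1, 0.5]
width: 0.0535
grasp_force: 0.0
```

>>> play_rows([
  {"dx": -30,"dy": 0,"dz": -40,"twist": 0},
  {"dx": -85,"dy": 0,"dz": -55,"twist": 0},
  {"dx": -95,"dy": 0,"dz": -55,"twist": 0},
  {"dx": -95,"dy": 0,"dz": -55,"twist": 0},
])

```text
time_s: 7.6
tool_pos: [0.6611, 0.1056, 0.162]
tcp_rot: [-3.141, -0.0, 1.986]
wrist_force: [0.5, 1.2, -0.4]
width: 0.0535
grasp_force: 0.0
```

```bash
python3 - <<'E'
from h import *
o=observe();print(o["tool_pos"],o["tcp_rot"],o["width"],o["grasp_force"])
c=cam("wrist");f=grab_frame("wrist")
for k,z in dict(big_carrier=0,brown_stray=.003,blue_stored=.003,small_carrier=0).items():
    for r in tip_of("wrist",k)[:3]: print(k,round(r["p"],2),np.round(r["centre"]),np.round(onz(c,r["centre"],z),4))
for X in([.642,.149,.033],[.6236,.1931,.053],[.6237,.1955,.011]): 
    u=proj(c,X);print(u);cv2.drawMarker(f,tuple(int(v) for v in u),(0,255,0),0,12)
cv2.imwrite("pics/w3.png",f)
go(.642,.149,.1,1.99);go(.642,.149,.022,1.99)
E
```

```text
[0.66112475 0.10555157 0.16196382] [-3.14116814e+00 -1.86655370e-04  1.98619942e+00] 0.053470660119332276 0.0
brown_stray 0.88 [318. 158.] [0.641 0.149 0.003]
blue_stored 0.69 [317.  18.] [0.5999 0.2403 0.003 ]
small_carrier 0.6 [318. 157.] [0.6407 0.1497 0.    ]
[319.72776806 162.55087662]
[321.26893352  88.9979219 ]
[322.38857879  91.54133735]
go [0.642 0.149 0.1   1.99 ] -> dx 45 dy -0 dz 62 twist -0.000
go [0.642 0.149 0.022 1.99 ] -> dx 45 dy -0 dz 140 twist -0.000
```

View pics/w3.png

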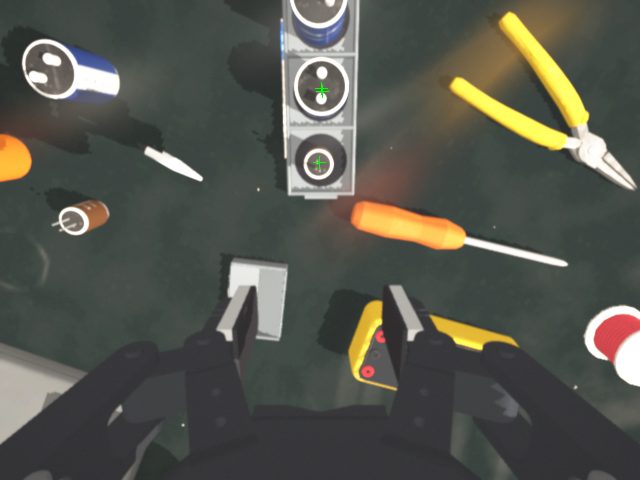

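blue_2 stands in the middle bay (321,88), and brown_stray is at (319,163) exactly where I computed it. The screwdriver clears the fingers.

>>> play_rows([
  {"dx": 45,"dy": 0,"dz": 25,"twist": 0},
  {"dx": 45,"dy": 0,"dz": 75,"twist": 0},
  {"dx": 45,"dy": 0,"dz": 120,"twist": 0},
  {"dx": 45,"dy": 0,"dz": 139,"twist": 0},
  {"dx": 45,"dy": 0,"dz": 139,"twist": 0},
])

```text
time_s: 8.48
tool_pos: [0.6424, 0.1479, 0.0228]
tcp_rot: [-3.14, -0.001, 1.988]
wrist_force: [-0.0, 0.7, 0.4]
width: 0.0533
grasp_force: 0.0
```

>>> play_rows([
  {"dx": 0,"dy": 0,"dz": 0,"twist": 0},
  {"dx": 0,"dy": 0,"dz": 0,"twist": 0},
  {"dx": 0,"dy": 0,"dz": 0,"twist": 0},
  {"dx": 0,"dy": 0,"dz": 0,"twist": 0},
], claw=215, squeeze=25)

```text
time_s: 8.98
tool_pos: [0.644, 0.1477, 0.0252]
tcp_rot: [3.139, 0.001, 1.988]
wrist_force: [-0.8, 0.1, 7.8]
width: 0.0195
grasp_force: 24.2
```

>>> play_rows([
  {"dx": 0,"dy": 0,"dz": -45,"twist": 0},
  {"dx": 0,"dy": 0,"dz": -105,"twist": 0},
  {"dx": 50,"dy": -10,"dz": -127,"twist": 0.03},
  {"dx": 105,"dy": -20,"dz": -127,"twist": 0.03},
  {"dx": 141,"dy": -26,"dz": -127,"twist": 0.03},
])

```text
time_s: 9.6
tool_pos: [0.5608, 0.2682, 0.1522]
tcp_rot: [3.139, -0.0, 1.959]
wrist_force: [-0.5, -0.2, -0.9]
width: 0.0197
grasp_force: 24.6
```

```bash
python3 - <<'E'
from h import *
o=observe();print(o["tool_pos"],o["tcp_rot"],o["width"],o["grasp_force"])
c=cam("wrist");f=grab_frame("wrist")
for k,z in dict(small_carrier=0,brown_stored=.003,blue_stored=.003).items():
    for r in tip_of("wrist",k)[:3]: print(k,round(r["p"],2),np.round(r["centre"]),np.round(onz(c,r["centre"],z),4))
m=masks_of("wrist","small_carrier")
if m:
    cn=max(cv2.findContours(m[0]["mask"].astype(np.uint8),0,2)[0],key=cv2.contourArea)
    cv2.drawContours(f,[cn],-1,(255,0,255),1)
th=.383;C=np.array([.522,.366])
for a in(-.038,0,.038):
    for q in [(-.0175,-.0175),(.0175,-.0175),(.0175,.0175),(-.0175,.0175),(0,0)]:
        x=q[0];y=a+q[1];P=C+[np.cos(th)*x-np.sin(th)*y,np.sin(th)*x+np.cos(th)*y]
        u=proj(c,[*P,.011]);cv2.circle(f,tuple(int(v) for v in u),2,(0,255,0),-1)
cv2.imwrite("pics/w4.png",f)
E
```

```text
[0.56083209 0.26815872 0.1521685 ] [ 3.13914302e+00 -2.27624097e-04  1.95930951e+00] 0.019742220313639074 24.64869260787964
small_carrier 0.84 [329.  79.] [0.5273 0.3693 0.    ]
small_carrier 0.57 [323.  80.] [0.5236 0.3668 0.    ]
brown_stored 0.57 [326.  78.] [0.5255 0.3688 0.003 ]
blue_stored 0.7 [349. 266.] [0.6001 0.2399 0.003 ]
```

View pics/w4.png

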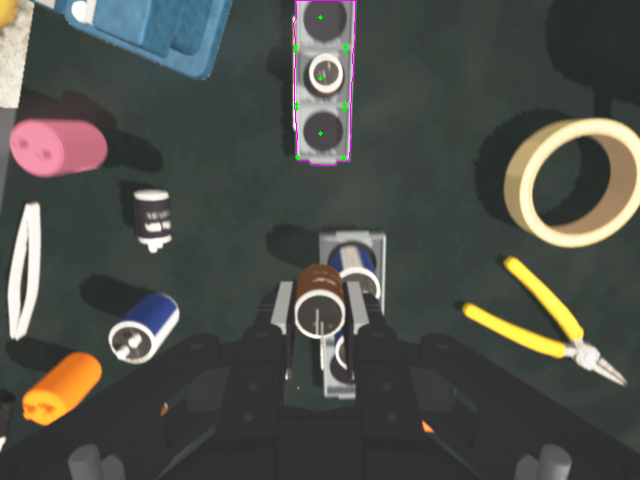

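The picture shows the near end bay's disc at (323,133), about 2 mm right of my marker, with brown_stored at (325,74) in the middle bay. The held brown can is centred. The small carrier's centre is about (0.524, 0.3665).

>>> play_rows([
  {"dx": 45,"dy": 3,"dz": 0,"twist": 0},
  {"dx": 66,"dy": 3,"dz": 40,"twist": 0},
  {"dx": 66,"dy": 3,"dz": 90,"twist": 0},
  {"dx": 66,"dy": 3,"dz": 115,"twist": 0},
  {"dx": 66,"dy": 3,"dz": 123,"twist": 0},
])

```text
time_s: 10.48
tool_pos: [0.5402, 0.3266, 0.0259]
tcp_rot: [-3.14, 0.001, 1.956]
wrist_force: [-0.5, 0.1, 0.0]
width: 0.0196
grasp_force: 24.6
```

>>> play_rows([
  {"dx": 0,"dy": 0,"dz": 2,"twist": 0},
  {"dx": 0,"dy": 0,"dz": 4,"twist": 0},
  {"dx": 0,"dy": 0,"dz": 4,"twist": 0},
])

```text
time_s: 10.85
tool_pos: [0.541, 0.3282, 0.0252]
tcp_rot: [3.139, 0.0, 1.957]
wrist_force: [-0.8, -2.4, 7.8]
width: 0.0196
grasp_force: 25.4
```

>>> play_rows([
  {"dx": 0,"dy": 0,"dz": 0,"twist": 0},
  {"dx": 0,"dy": 0,"dz": 0,"twist": 0},
  {"dx": 0,"dy": 0,"dz": -25,"twist": 0},
  {"dx": 0,"dy": 0,"dz": -80,"twist": 0},
  {"dx": -40,"dy": -30,"dz": -100,"twist": 0},
], claw=130)

```text
time_s: 11.48
tool_pos: [0.528, 0.2834, 0.1266]
tcp_rot: [3.137, -0.003, 1.962]
wrist_force: [0.2, -1.4, -0.6]
width: 0.042
grasp_force: 0.0
```

>>> play_rows([
  {"dx": -45,"dy": -36,"dz": 0,"twist": 0},
  {"dx": -90,"dy": -72,"dz": 0,"twist": 0},
  {"dx": -135,"dy": -108,"dz": 0,"twist": 0},
  {"dx": -146,"dy": -117,"dz": 0,"twist": 0},
], claw=60)

```text
time_s: 11.98
tool_pos: [0.4731, 0.0966, 0.1234]
tcp_rot: [-3.141, 0.002, 1.954]
wrist_force: [-0.4, 0.9, 0.9]
width: 0.0649
grasp_force: 0.0
```

```bash
python3 - <<'E'
from h import *
o=observe();print(o["tool_pos"],o["tcp_rot"],o["width"],o["grasp_force"])
c=cam("wrist");f=grab_frame("wrist")
for k,z in dict(blue_1=0,black_can=.012).items():
    for r in tip_of("wrist",k)[:3]: print(k,round(r["p"],2),np.round(r["centre"]),np.round(onz(c,r["centre"],z),4))
m=masks_of("wrist","black_can")
if m:
    cn=max(cv2.findContours(m[0]["mask"].astype(np.uint8),0,2)[0],key=cv2.contourArea)
    print(m[0]["p"],np.round([onz(c,q,.012)[:2] for q in cv2.boxPoints(cv2.minAreaRect(cn))],3).tolist())
cv2.imwrite("pics/w5.png",f)
c=cam("top");f=grab_frame("top")
for k,z in dict(brown_stray=.003,brown_stored=.003).items():
    for r in tip_of("top",k)[:4]: print(k,round(r["p"],2),np.round(r["centre"]),np.round(onz(c,r["centre"],z),4))
u=[int(v) for v in proj(c,[.52,.3,.02])]
cv2.imwrite("pics/t5.png",f)
go(.4615,.137,.025,1.957)
E
```

```text
[0.47309698 0.09664299 0.12344511] [-3.14072006e+00  1.68188103e-03  1.95388747e+00] 0.06489931611709146 0.0
blue_1 0.82 [563. 183.] [0.6234 0.1932 0.    ]
blue_1 0.68 [325. 173.] [0.4614 0.1353 0.    ]
black_can 0.81 [346.  30.] [0.4397 0.2218 0.012 ]
black_can 0.73 [578. 106.] [0.5961 0.2379 0.012 ]
0.89 [[0.421, 0.232], [0.445, 0.241], [0.462, 0.203], [0.437, 0.193]]
brown_stray 0.7 [243. 250.] [0.5413 0.3305 0.003 ]
go [0.462 0.137 0.025 1.957] -> dx 37 dy 1 dz 98 twist 0.003
```

View pics/w5.png

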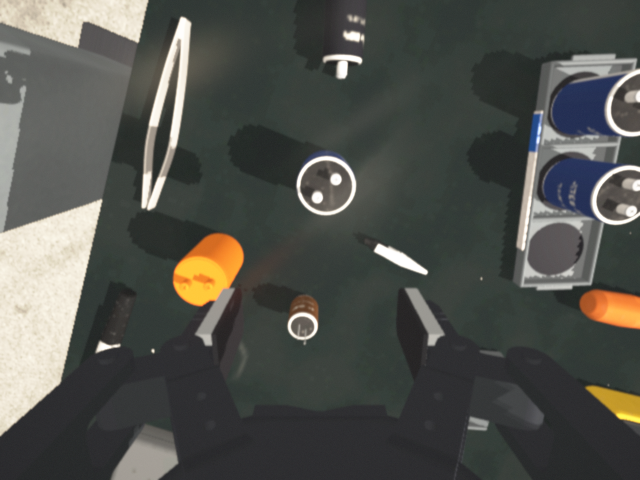

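blue_1's top is at (326,183), and the empty end bay of the big carrier is at (555,248). Orange (208,270) and the white tip (400,258) are clear of the fingers.

>>> play_rows([
  {"dx": 36,"dy": 1,"dz": 10,"twist": 0},
  {"dx": 36,"dy": 1,"dz": 55,"twist": 0},
  {"dx": 36,"dy": 1,"dz": 90,"twist": 0},
  {"dx": 36,"dy": 1,"dz": 98,"twist": 0},
  {"dx": 36,"dy": 1,"dz": 98,"twist": 0},
])

```text
time_s: 12.95
tool_pos: [0.4614, 0.1349, 0.0256]
tcp_rot: [-3.141, -0.0, 1.959]
wrist_force: [-0.8, 0.0, 0.7]
width: 0.0657
grasp_force: 0.0
```

>>> play_rows([
  {"dx": 0,"dy": 0,"dz": 0,"twist": 0},
  {"dx": 0,"dy": 0,"dz": 0,"twist": 0},
  {"dx": 0,"dy": 0,"dz": 0,"twist": 0},
  {"dx": 0,"dy": 0,"dz": 0,"twist": 0},
], claw=190, squeeze=30)

```text
time_s: 13.45
tool_pos: [0.4621, 0.1342, 0.0265]
tcp_rot: [3.14, 0.0, 1.957]
wrist_force: [-0.8, -0.3, 11.1]
width: 0.0328
grasp_force: 28.9
```

>>> play_rows([
  {"dx": 0,"dy": 0,"dz": -50,"twist": 0},
  {"dx": -10,"dy": 30,"dz": -95,"twist": -0.03},
  {"dx": -28,"dy": 85,"dz": -95,"twist": -0.03},
  {"dx": -46,"dy": 140,"dz": -95,"twist": -0.03},
  {"dx": -56,"dy": 174,"dz": -95,"twist": -0.03},
])

```text
time_s: 14.08
tool_pos: [0.6462, 0.1472, 0.1211]
tcp_rot: [3.14, 0.0, 1.986]
wrist_force: [-0.7, 0.6, -0.4]
width: 0.0331
grasp_force: 30.3
```

```bash
python3 - <<'E'
from h import *
o=observe();print(o["tool_pos"],o["tcp_rot"],o["width"],o["grasp_force"]);go(.644,.148,.0295,1.988)
E
```

```text
[0.64622484 0.14722277 0.1211289 ] [3.14010030e+00 2.90478492e-04 1.98600628e+00] 0.03308010874072871 30.326403379440308
go [0.644 0.148 0.03  1.988] -> dx 2 dy -2 dz 92 twist -0.002
```

>>> play_rows([
  {"dx": 1,"dy": -2,"dz": 30,"twist": 0},
  {"dx": 1,"dy": -2,"dz": 65,"twist": 0},
  {"dx": 1,"dy": -2,"dz": 84,"twist": 0},
  {"dx": 1,"dy": -2,"dz": 88,"twist": 0},
  {"dx": 1,"dy": -2,"dz": 90,"twist": 0},
])

```text
time_s: 14.7
tool_pos: [0.642, 0.1482, 0.0314]
tcp_rot: [3.14, 0.0, 1.988]
wrist_force: [-0.4, 0.0, -0.2]
width: 0.0327
grasp_force: 30.3
```

>>> play_rows([
  {"dx": 0,"dy": 0,"dz": 2,"twist": 0},
  {"dx": 0,"dy": 0,"dz": 2,"twist": 0},
])

```text
time_s: 14.95
tool_pos: [0.6421, 0.1482, 0.0297]
tcp_rot: [3.14, 0.0, 1.988]
wrist_force: [-0.2, -1.0, 5.2]
width: 0.0328
grasp_force: 30.9
```

>>> play_rows([
  {"dx": 0,"dy": 0,"dz": 0,"twist": 0},
  {"dx": 0,"dy": 0,"dz": 0,"twist": 0},
  {"dx": 0,"dy": 0,"dz": 0,"twist": 0},
  {"dx": 0,"dy": 0,"dz": -35,"twist": 0},
  {"dx": 0,"dy": 0,"dz": -90,"twist": 0},
], claw=95)

```text
time_s: 15.58
tool_pos: [0.6403, 0.1477, 0.1178]
tcp_rot: [-3.138, -0.001, 1.988]
wrist_force: [0.9, -0.1, 0.2]
width: 0.0539
grasp_force: 0.0
```

>>> play_rows([
  {"dx": -20,"dy": -50,"dz": 0,"twist": 0.03},
  {"dx": -40,"dy": -100,"dz": 0,"twist": 0.03},
  {"dx": -60,"dy": -150,"dz": 0,"twist": 0.03},
  {"dx": -80,"dy": -190,"dz": 0,"twist": 0.03},
  {"dx": -80,"dy": -190,"dz": 0,"twist": 0.03},
], claw=115)

```text
time_s: 16.2
tool_pos: [0.4982, -0.0051, 0.1183]
tcp_rot: [-3.14, 0.001, 1.954]
wrist_force: [-0.0, 0.3, -0.0]
width: 0.047
grasp_force: 0.0
```

```bash
python3 - <<'E'
from h import *
o=observe();print(o["tool_pos"],o["tcp_rot"],o["width"],o["grasp_force"])
c=cam("wrist");f=grab_frame("wrist")
for k,z in dict(brown_loose=0).items():
    for r in tip_of("wrist",k)[:3]: print(k,round(r["p"],2),np.round(r["centre"]),np.round(onz(c,r["centre"],z),4))
u=proj(c,[.485,.033,.03]);print(u);cv2.drawMarker(f,tuple(int(v) for v in u),(0,255,0),0,12)
cv2.imwrite("pics/w6.png",f)
go(.485,.033,.019,1.957)
E
```

```text
[ 0.49815324 -0.00514267  0.11834673] [-3.13995796e+00  1.43004229e-03  1.95405399e+00] 0.04701240727245614 0.0
brown_loose 0.88 [322. 181.] [0.4859 0.0285 0.    ]
[323.2070145  180.34238082]
go [0.485 0.033 0.019 1.957] -> dx 39 dy -1 dz 100 twist -0.000
```

View pics/w6.png

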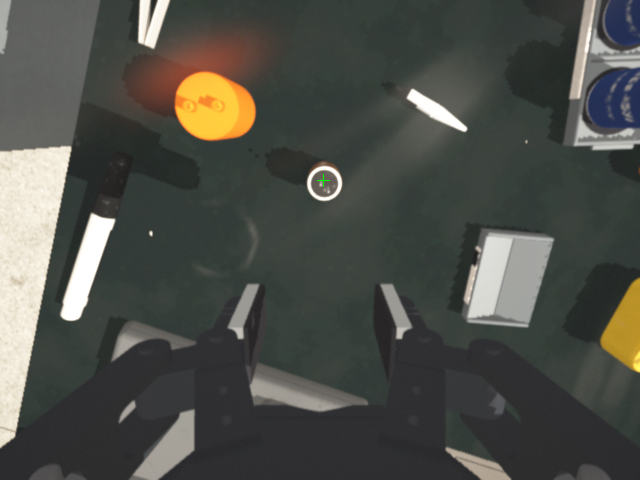

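brown_loose's ring at (324,183) matches my estimate, and there is room around it.

>>> play_rows([
  {"dx": 38,"dy": 0,"dz": 15,"twist": 0},
  {"dx": 38,"dy": 0,"dz": 60,"twist": 0},
  {"dx": 38,"dy": 0,"dz": 92,"twist": 0},
  {"dx": 38,"dy": 0,"dz": 98,"twist": 0},
  {"dx": 38,"dy": 0,"dz": 98,"twist": 0},
])

```text
time_s: 16.92
tool_pos: [0.4862, 0.034, 0.0207]
tcp_rot: [3.141, -0.0, 1.959]
wrist_force: [-0.6, -0.2, 0.1]
width: 0.0471
grasp_force: 0.0
```

>>> play_rows([
  {"dx": 0,"dy": 0,"dz": 0,"twist": 0},
  {"dx": 0,"dy": 0,"dz": 0,"twist": 0},
  {"dx": 0,"dy": 0,"dz": 0,"twist": 0},
  {"dx": 0,"dy": 0,"dz": 0,"twist": 0},
], claw=215, squeeze=25)

```text
time_s: 17.42
tool_pos: [0.4866, 0.0331, 0.0215]
tcp_rot: [3.14, 0.001, 1.957]
wrist_force: [-1.0, -0.4, 7.9]
width: 0.0195
grasp_force: 24.1
```

>>> play_rows([
  {"dx": 0,"dy": 0,"dz": -50,"twist": 0},
  {"dx": 10,"dy": 6,"dz": -105,"twist": 0},
  {"dx": 55,"dy": 34,"dz": -125,"twist": 0},
  {"dx": 105,"dy": 65,"dz": -125,"twist": 0},
  {"dx": 155,"dy": 97,"dz": -125,"twist": 0},
])

```text
time_s: 18.05
tool_pos: [0.5178, 0.2144, 0.1468]
tcp_rot: [3.139, 0.001, 1.956]
wrist_force: [0.7, -1.0, -0.2]
width: 0.0196
grasp_force: 24.7
```

>>> play_rows([
  {"dx": 50,"dy": 31,"dz": 0,"twist": 0},
  {"dx": 92,"dy": 57,"dz": 0,"twist": 0},
  {"dx": 102,"dy": 63,"dz": 0,"twist": 0},
  {"dx": 102,"dy": 63,"dz": 0,"twist": 0},
])

```text
time_s: 18.55
tool_pos: [0.5367, 0.3317, 0.1456]
tcp_rot: [3.141, -0.0, 1.959]
wrist_force: [0.1, -0.6, -0.7]
width: 0.0197
grasp_force: 24.7
```

```bash
python3 - <<'E'
from h import *
o=observe();print(o["tool_pos"],o["tcp_rot"],o["width"],o["grasp_force"])
c=cam("wrist");f=grab_frame("wrist")
for k,z in dict(brown_stored=.003).items():
    for r in tip_of("wrist",k)[:4]: print(k,round(r["p"],2),np.round(r["centre"]),np.round(onz(c,r["centre"],z),4))
th=.383;C=np.array([.524,.3665])
for a in(0,.038):
    for q in [(-.0175,-.0175),(.0175,-.0175),(.0175,.0175),(-.0175,.0175),(0,0)]:
        x=q[0];y=a+q[1];P=C+[np.cos(th)*x-np.sin(th)*y,np.sin(th)*x+np.cos(th)*y]
        u=proj(c,[*P,.011 if x else .003]);cv2.circle(f,tuple(int(v) for v in u),2,(0,255,0),-1)
cv2.imwrite("pics/w7.png",f)
go(.5098,.4017,.0245,1.957)
E
```

```text
[0.53673258 0.33168322 0.14563032] [ 3.14145573e+00 -6.43797816e-05  1.95855887e+00] 0.019719019288886537 24.716285169124603
brown_stored 0.56 [325. 174.] [0.5264 0.3679 0.003 ]
go [0.51  0.402 0.024 1.957] -> dx 77 dy 2 dz 121 twist -0.001
```

View pics/w7.png

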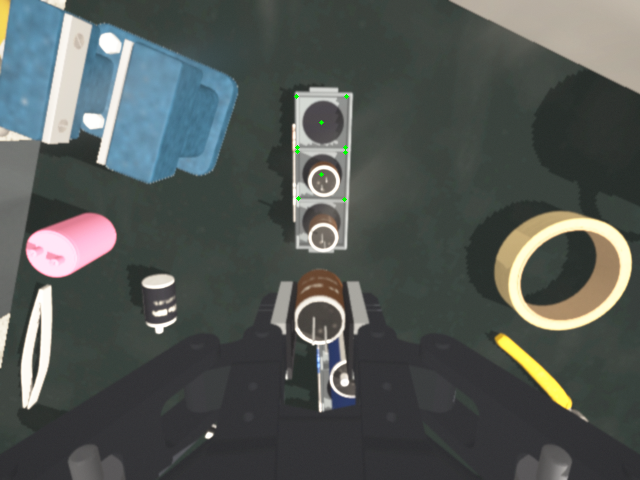

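The far bay's disc at (323,122) lies on my marker. brown_stored is in the middle, the re-homed brown can is in the near bay, and the vise edge (238,90) is clear.

>>> play_rows([
  {"dx": 45,"dy": 3,"dz": 0,"twist": 0},
  {"dx": 77,"dy": 3,"dz": 35,"twist": 0},
  {"dx": 77,"dy": 3,"dz": 85,"twist": 0},
  {"dx": 77,"dy": 3,"dz": 110,"twist": 0},
  {"dx": 77,"dy": 3,"dz": 117,"twist": 0},
])

```text
time_s: 19.27
tool_pos: [0.511, 0.4022, 0.0275]
tcp_rot: [-3.14, 0.001, 1.956]
wrist_force: [0.3, 1.1, 0.0]
width: 0.0197
grasp_force: 24.7
```

>>> play_rows([
  {"dx": 0,"dy": 0,"dz": 2,"twist": 0},
  {"dx": 0,"dy": 0,"dz": 4,"twist": 0},
  {"dx": 0,"dy": 0,"dz": 4,"twist": 0},
])

```text
time_s: 19.65
tool_pos: [0.5111, 0.404, 0.0252]
tcp_rot: [3.14, -0.0, 1.957]
wrist_force: [0.0, -0.1, -0.1]
width: 0.0196
grasp_force: 24.7
```

>>> play_rows([
  {"dx": 0,"dy": 0,"dz": 1,"twist": 0},
  {"dx": 0,"dy": 0,"dz": 1,"twist": 0},
])

```text
time_s: 19.9
tool_pos: [0.5111, 0.4042, 0.0246]
tcp_rot: [3.14, 0.0, 1.958]
wrist_force: [-2.6, -1.9, 12.0]
width: 0.0195
grasp_force: 25.9
```

>>> play_rows([
  {"dx": 0,"dy": 0,"dz": 0,"twist": 0},
  {"dx": 0,"dy": 0,"dz": 0,"twist": 0},
  {"dx": 0,"dy": 0,"dz": 0,"twist": 0},
  {"dx": 0,"dy": 0,"dz": -35,"twist": 0},
  {"dx": 0,"dy": 0,"dz": -95,"twist": 0},
], claw=130)

```text
time_s: 20.52
tool_pos: [0.5097, 0.403, 0.1176]
tcp_rot: [-3.138, 0.001, 1.958]
wrist_force: [0.3, 0.5, 0.9]
width: 0.0418
grasp_force: 0.0
```

>>> play_rows([
  {"dx": -45,"dy": -33,"dz": -10,"twist": 0},
  {"dx": -92,"dy": -67,"dz": -10,"twist": 0},
  {"dx": -138,"dy": -100,"dz": 0,"twist": 0},
  {"dx": -180,"dy": -130,"dz": 0,"twist": 0},
  {"dx": -188,"dy": -136,"dz": 0,"twist": 0},
], claw=100)

```text
time_s: 21.15
tool_pos: [0.455, 0.1749, 0.1182]
tcp_rot: [-3.14, 0.002, 1.954]
wrist_force: [0.7, -0.3, 0.9]
width: 0.0518
grasp_force: 0.0
```

```bash
python3 - <<'E'
from h import *
import time
play=[0]
o=observe();print(o["tool_pos"],o["tcp_rot"],o["qd"].round(3),o["width"])
c=cam("wrist");f=grab_frame("wrist")
for r in tip_of("wrist","black_can")[:3]: print(round(r["p"],2),np.round(r["centre"]),np.round(onz(c,r["centre"],.012),4))
m=masks_of("wrist","black_can")
if m:
    cn=max(cv2.findContours(m[0]["mask"].astype(np.uint8),0,2)[0],key=cv2.contourArea)
    b=cv2.boxPoints(cv2.minAreaRect(cn)); print(m[0]["p"],b.round(),np.round([onz(c,q,.012)[:2] for q in b],4).tolist())
    cv2.drawContours(f,[cn],-1,(255,0,255),1)
for s in(-.018,.018):
    u=proj(c,[.439-.377*s,.2205+.926*s,.024]);cv2.circle(f,tuple(int(v) for v in u),3,(0,255,0),-1)
cv2.imwrite("pics/w8.png",f)
go(.439,.2205,.0165,1.957)
E
```

```text
[0.45500577 0.1748829  0.11815315] [-3.14046101e+00  1.73824945e-03  1.95421531e+00] [ 0.111 -0.053 -0.034  0.049 -0.043 -0.048  0.119] 0.05177785070846628
0.93 [321. 163.] [0.4375 0.2211 0.012 ]
0.97 [[302. 202.]
 [305. 133.]
 [344. 135.]
 [341. 204.]] [[0.4351, 0.1914], [0.4207, 0.2347], [0.4446, 0.2431], [0.4604, 0.2002]]
go [0.439 0.22  0.016 1.957] -> dx 45 dy -0 dz 102 twist 0.000
```

View pics/w8.png

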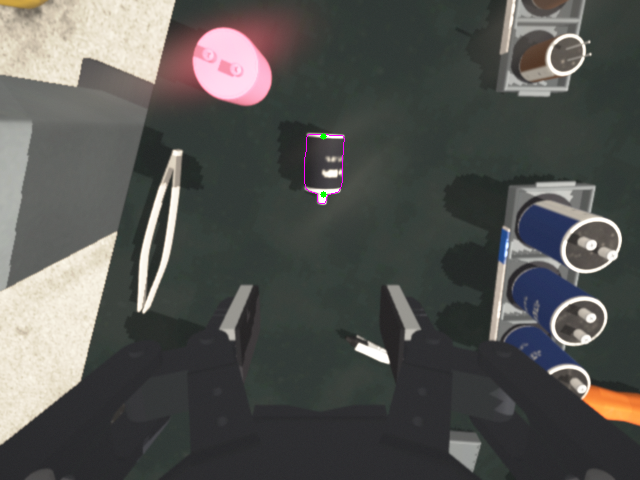

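The black can's case spans (324,135) to (324,193), matching my markers. Its axis yaw is about 0.34, so a small twist of 0.04 will align the jaws.

>>> play_rows([
  {"dx": 45,"dy": 0,"dz": 15,"twist": 0.04},
  {"dx": 45,"dy": 0,"dz": 60,"twist": 0.04},
  {"dx": 45,"dy": 0,"dz": 92,"twist": 0.04},
  {"dx": 45,"dy": 0,"dz": 101,"twist": 0.04},
  {"dx": 45,"dy": 0,"dz": 101,"twist": 0.04},
])

```text
time_s: 21.92
tool_pos: [0.4386, 0.2213, 0.0175]
tcp_rot: [-3.141, -0.001, 1.919]
wrist_force: [-1.0, 0.4, 0.7]
width: 0.0518
grasp_force: 0.0
```

>>> play_rows([
  {"dx": 0,"dy": 0,"dz": 0,"twist": 0},
  {"dx": 0,"dy": 0,"dz": 0,"twist": 0},
  {"dx": 0,"dy": 0,"dz": 0,"twist": 0},
  {"dx": 0,"dy": 0,"dz": 0,"twist": 0},
], claw=210, squeeze=30)

```text
time_s: 22.42
tool_pos: [0.4394, 0.2205, 0.0185]
tcp_rot: [3.14, -0.0, 1.917]
wrist_force: [-1.7, 0.3, 7.2]
width: 0.0229
grasp_force: 30.3
```

>>> play_rows([
  {"dx": 0,"dy": 0,"dz": -50,"twist": 0},
  {"dx": -10,"dy": 4,"dz": -105,"twist": 0},
  {"dx": -60,"dy": 23,"dz": -115,"twist": 0.02},
  {"dx": -115,"dy": 45,"dz": -115,"twist": 0.02},
  {"dx": -170,"dy": 66,"dz": -115,"twist": 0.02},
])

```text
time_s: 23.05
tool_pos: [0.56, 0.0809, 0.1338]
tcp_rot: [3.139, 0.001, 1.897]
wrist_force: [1.1, 0.6, -0.4]
width: 0.0223
grasp_force: 29.7
```

>>> play_rows([
  {"dx": -52,"dy": 20,"dz": 0,"twist": 0},
  {"dx": -104,"dy": 41,"dz": 0,"twist": 0},
  {"dx": -128,"dy": 50,"dz": 0,"twist": 0},
  {"dx": -131,"dy": 51,"dz": 0,"twist": 0},
  {"dx": -131,"dy": 51,"dz": 0,"twist": 0},
])

```text
time_s: 23.68
tool_pos: [0.6485, -0.0244, 0.1328]
tcp_rot: [3.141, -0.0, 1.898]
wrist_force: [-0.0, -0.2, -0.9]
width: 0.0226
grasp_force: 29.7
```

```bash
python3 - <<'E'
from h import *
o=observe();print(o["tool_pos"],o["tcp_rot"],o["width"],o["grasp_force"])
c=cam("wrist");f=grab_frame("wrist")
for r in tip_of("wrist","cradle")[:3]: print(round(r["p"],2),np.round(r["centre"]),np.round(onz(c,r["centre"],0),4))
m=masks_of("wrist","cradle")
if m:
    cn=max(cv2.findContours(m[0]["mask"].astype(np.uint8),0,2)[0],key=cv2.contourArea)
    b=cv2.boxPoints(cv2.minAreaRect(cn)); print(m[0]["p"],b.round(),np.round([onz(c,q,.011)[:2] for q in b],4).tolist())
th=.324;C=np.array([.638,.0145])
for x,y,z in [(-.024,-.033,.0115),(.024,-.033,.0115),(.024,.033,.0115),(-.024,.033,.0115),(0,-.033,.003),(0,.033,.003),(0,0,.003)]:
        P=C+[np.cos(th)*x-np.sin(th)*y,np.sin(th)*x+np.cos(th)*y]
        u=proj(c,[*P,z]);cv2.circle(f,tuple(int(v) for v in u),2,(0,255,0),-1)
cv2.imwrite("pics/w9.png",f)
go(.638,.0145,.0225,1.895)
E
```

```text
[ 0.64853504 -0.024387    0.13276932] [ 3.14123771e+00 -3.43987008e-04  1.89799605e+00] 0.022647866234956463 29.663427472114563
0.65 [321. 178.] [0.6382 0.0101 0.    ]
0.57 [[287. 224.]
 [291. 124.]
 [362. 127.]
 [358. 227.]] [[0.6247, -0.0288], [0.6063, 0.0397], [0.6528, 0.0535], [0.6751, -0.0141]]
go [0.638 0.014 0.022 1.895] -> dx 40 dy 2 dz 110 twist 0.004
```

View pics/w9.png

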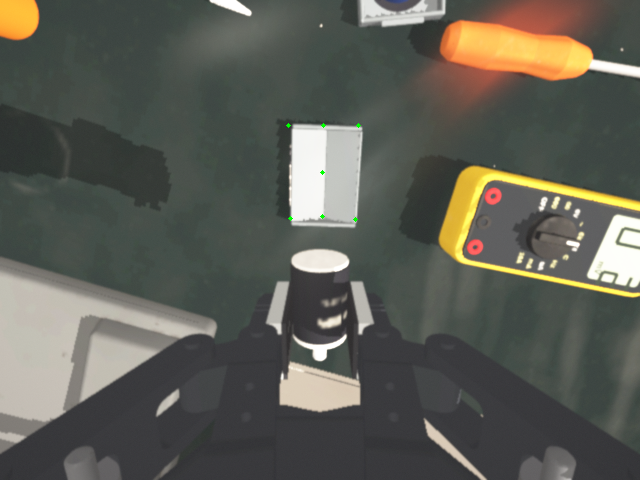

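The cradle's groove runs from (326,125) to (323,218), within about 2 mm of my markers. The can is held along it, terminals toward the near end.

>>> play_rows([
  {"dx": 38,"dy": 4,"dz": 15,"twist": 0.015},
  {"dx": 40,"dy": 4,"dz": 60,"twist": 0.015},
  {"dx": 40,"dy": 4,"dz": 92,"twist": 0.015},
  {"dx": 40,"dy": 4,"dz": 103,"twist": 0.015},
  {"dx": 40,"dy": 4,"dz": 107,"twist": 0.015},
])

```text
time_s: 24.45
tool_pos: [0.6399, 0.0147, 0.0256]
tcp_rot: [3.141, -0.0, 1.883]
wrist_force: [-0.4, 0.7, -0.5]
width: 0.0227
grasp_force: 29.7
```

>>> play_rows([
  {"dx": 0,"dy": 0,"dz": 1,"twist": 0},
  {"dx": 0,"dy": 0,"dz": 2,"twist": 0},
  {"dx": 0,"dy": 0,"dz": 3,"twist": 0},
  {"dx": 0,"dy": 0,"dz": 3,"twist": 0},
])

```text
time_s: 24.95
tool_pos: [0.6399, 0.0141, 0.0226]
tcp_rot: [3.141, 0.0, 1.883]
wrist_force: [0.5, -0.0, -0.2]
width: 0.0228
grasp_force: 29.7
```

>>> play_rows([
  {"dx": 0,"dy": 0,"dz": 0.7,"twist": 0},
  {"dx": 0,"dy": 0,"dz": 1,"twist": 0},
  {"dx": 0,"dy": 0,"dz": 1,"twist": 0},
])

```text
time_s: 25.32
tool_pos: [0.64, 0.0142, 0.0222]
tcp_rot: [3.141, 0.001, 1.883]
wrist_force: [-4.9, -1.5, 14.7]
width: 0.0226
grasp_force: 31.3
```

>>> play_rows([
  {"dx": 0,"dy": 0,"dz": 0,"twist": 0},
  {"dx": 0,"dy": 0,"dz": 0,"twist": 0},
  {"dx": 0,"dy": 0,"dz": 0,"twist": 0},
], claw=170)

```text
time_s: 25.7
tool_pos: [0.6398, 0.0142, 0.0212]
tcp_rot: [-3.141, -0.0, 1.883]
wrist_force: [-0.4, 0.4, -0.3]
width: 0.0283
grasp_force: 0.0
```

>>> play_rows([
  {"dx": 0,"dy": 0,"dz": 0,"twist": 0},
  {"dx": 0,"dy": 0,"dz": 0,"twist": 0},
  {"dx": 0,"dy": 0,"dz": -20,"twist": 0},
  {"dx": 0,"dy": 0,"dz": -70,"twist": 0},
  {"dx": 0,"dy": 0,"dz": -125,"twist": 0},
], claw=120)

```text
time_s: 26.32
tool_pos: [0.6395, 0.0144, 0.1487]
tcp_rot: [-3.141, -0.001, 1.883]
wrist_force: [0.4, -0.3, 0.0]
width: 0.0452
grasp_force: 0.0
```

>>> play_rows([
  {"dx": -20,"dy": -50,"dz": -20,"twist": 0},
  {"dx": -20,"dy": -110,"dz": -40,"twist": 0},
  {"dx": -20,"dy": -165,"dz": -60,"twist": 0},
  {"dx": -20,"dy": -180,"dz": -60,"twist": 0},
  {"dx": -20,"dy": -180,"dz": -60,"twist": 0},
])

```text
time_s: 26.95
tool_pos: [0.4745, -0.0606, 0.2074]
tcp_rot: [3.141, 0.002, 1.882]
wrist_force: [0.2, -0.5, 0.4]
width: 0.045
grasp_force: 0.0
```

```bash
python3 - <<'E'
from h import *
o=observe();print(o["time_s"],o["tool_pos"])
f=grab_frame("top")[150:330,150:470];cv2.imwrite("pics/t9.png",cv2.resize(f,None,fx=2.4,fy=2.4,interpolation=cv2.INTER_CUBIC))
E
```

```text
26.95 [ 0.47452704 -0.06057845  0.20744248]
```

View pics/t9.png

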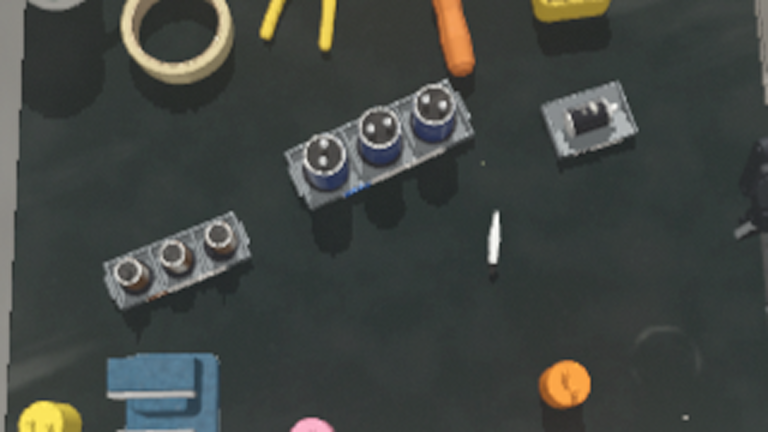

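The picture shows all five cans where they belong: three blue upright in the big carrier, three brown upright in the small one, and the black can along the groove at (590,117). The arm touches nothing, so I'm handing in.

```bash
python3 -c "
from cell import *
print(close_job())"
```

```text
the job is handed in; nothing more can be done
None
```

The job is handed in: both blue cans, both brown cans and the black can are in their right carriers, and the final picture shows the stored blue and brown cans still standing in their bays. It took about 27 s of the 99 s allowed.

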